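Hold a top-heavy die cradle on its inspection mark

ROBOT

A 7-joint arm with a two-finger parallel gripper is mounted at the origin on the work surface. World frame = base frame: x ahead of the robot, y to its left, z up, the work surface at z = 0. Lengths are in m, angles in rad, forces in N, time in s.
With the tool pointing down it reaches from about 0.4 to 0.875 m from the base axis. Payload 19.3 kg.
Tool frame: the origin (TCP) lies on the centre line of the jaws, within the pads' length; the fingertips stand 14 mm ahead of it and the grasp point (between the pads) lies 5 mm behind it; z points along the fingers, y is the line along which they close (so a half turn about z gives the same grasp; the last joint's range is limited). The gripper opens to 85 mm and grips with 20 to 120 N. Pads are 22 mm wide; open, the fingers measure 114 mm over their backs; the gripper's body (76 mm by 85 mm) begins 54 mm behind the grasp point. The pads swing forward as they close: fully open they stand 13 mm farther back than shut.
Start: joints at [-1.222, 0.521, -0.036, 1.599, 0.021, 1.021, -0.113], TCP at [0.254, 0.571, 0.245] pointing down, gripper open.
Joint ranges: [-2.91, 2.91], [-0.3, 2.13], [-1.5, 1.42], [0.17, 2.43], [-1.26, 4.41], [0.16, 1.93], [-2.52, 2.52]. Speed limits (rad/s): [1.89, 1.89, 2.39, 2.39, 3.01, 3.01, 3.01].

INTERFACE

Orientations are given as [roll, pitch, yaw] about the fixed x, y, z axes, in that order (R = Rz(yaw) Ry(pitch) Rx(roll)).
In Python, from workcell import bot, grab_frame, regions_of gives the robot as it stands. The module is installed in compiled form; this text tells all that it offers.
- The arm moves only by the tool play_rows, never from a script. Its argument "plan" is a list of rows, each a list of 3 entries, a list of its own where there are three numbers: the shift along the tool's x, y, z in units of 2.5 cm (1.0 is 2.5 cm), then the turn, a rotation vector about the tool's x, y, z in units of 0.15 rad (1.0 is 0.15 rad), then the closure, from -1 (fully open) to 1 (shut). In form: [[[tx, ty, tz], [rx, ry, rz], jaw], ...]. A call has 1 to 20 rows; each row shifts and turns the commanded pose from where the row before left it, along the tool's axes as they then stand; what a row does not reach is not made up. A row lasts 1/8 s, in which the tool goes at most 62.5 mm and 10.7 degrees, less where a joint would pass 70% of its speed; a pose out of reach is approached as far as the arm can. A call with a number of a shift or a turn outside -1 to 1 is refused whole. A call with a gripper value outside its range is refused whole. The fingers move at their own pace and stop on an object; "newtons" is the grip in N (left out, the last holds). Time passes only in rows, so rows that do not move let the fingers close. It gives the time, the measured TCP pose, the force, the opening and the grip force at its end, in the units of the state.
- bot.observe(): the state, without advancing time (a new reading comes with each control period).
- grab_frame(name): name is "scene" or "top" or "wrist"; returns a dict with "pixels" (420x560x3 uint8, red, green, blue), "depth" (420x560 float32, m along the optical axis (not along the pixel's ray), 0 where there is no reading), "camera_matrix" (3x3 intrinsics, pixels), "R" (3x3) and "t" (3): a world point X has camera coordinates R X + t. Camera axes: x right, y down, z forward; pixel columns grow to the right and rows downward; lengths in m; the calibration is good to about 2 mm. The wrist camera is an equidistant fisheye: a pixel r from the principal point sees the ray r / f radians off the axis. A picture is of the moment at which its call begins.
- bot.job_done(): hands the job in; it is judged then, once.
Trained networks look in the newest picture that a camera, given by its name, has taken for a name from the list of things; names that differ only in an ending like _2 or _b are one class to them, and where a whole thing is asked for, a point or a joint stands for the part that bears it (a point fixed in the world has none). Each returns a list of dicts, best first, with "p" (0 to 1); they miss things now and then, are a little off and sometimes report something else, mostly with a low value. They report only what shows in the picture. A call takes as long as a camera call.
- regions_of(thing, camera): "mask" (420x560 bool, what is visible of it) and "box" ([left, top, right, bottom] in pixels, round what is visible of it).
The state is a dict: "clock": time; "qpos": joint angles; "qd": joint speeds; "joint_efforts": joint torques, N m; "position": TCP position; "tool_rot": TCP orientation; "force": force on the tool from outside, world axes, zero at the start; "moment": the same for the moment, N m; "grip_width": finger opening in m; "finger_force": force on a finger pad.
Only numpy, scipy, OpenCV 4.12 (cv2) and the standard library are available. Lean on these libraries where they do the work, as an engineer would, in place of code of your own. Each camera call takes 0.05 s, during which the arm holds its last target. There are 200 camera calls.

TASK

Grip the red-handled lever and, working only by that handle, tilt the sprung, top-heavy die cradle up from its parked lean until its red pointer stands on the green mark, and keep it there for at least 6 seconds in one go although it always tends to tip away. Then lay the cradle gently back to rest on its parked side (left end low, lever leaning left), and let go. Never let the cradle swing fast or slam over, do not touch the cradle itself, and leave the things around it alone.

Things in the scene. Friction and masses are not known exactly. Their poses are not given: they have to be found in the camera images.
- stand: Fixed grey steel stand on a 260 x 200 mm base plate, with two bearing uprights. Origin: on the table under the middle of the stand. Its x axis runs parallel to the trunnion (rotation) axis and points away from the robot, y to the left, z up. The trunnion axis is 190 mm above the table.
- trunnion (a point): The middle of the trunnion axis, 190 mm straight above the stand's origin. Lever, cradle and green mark all turn about the stand's x direction through this point; a positive angle lowers the right (-y) end and moves the upper parts to the right (-y).
- tilt_lever (a joint): Angle of the hand lever to the stand, rad: 0 upright, positive leans to the right (-y), negative to the left (+y). Stops at -0.30 and +0.65. Stiff hinge: it takes about 0.30 N m (2.5 N at the handle) to move and stays where it is left, also with the cradle leaning on it.
- lever_grip (a point): Grip point on the axis of the lever's red handle, a round bar 22 mm thick parallel to the trunnion axis on the robot's side. In the stand's frame, with the lever at angle p: x = -190 mm, y = -120 mm * sin p, z = 190 mm + 120 mm * cos p. Grip from above with the fingers closing across the bar; it may turn between them as the lever swings.
- handle_end (a point): Free end of the red handle, nearest the robot, on the bar's axis: 35 mm from the grip point. The bar is 105 mm long; its other end, 70 mm beyond the grip point, meets the lever arm.
- cradle: Rocking cradle, 340 mm long (left-right), 150 mm deep, 4 kg, carrying a die shoe with four guide posts with blue cages (tops 143 mm above the trunnion) and two yellow counterweights below. Origin on the trunnion axis; its axes are the stand's, turned by the cradle angle c about the stand's x. Parked, it leans left, 0.42 rad beyond the lever. Faster than 1 rad/s counts as slamming.
- torsion_spring (a point): Soft torsion spring round the trunnion: the only link from lever to cradle, 0.15 N m/rad, slack when cradle angle c = lever angle p. Rubber stops limit c - p to -0.42..+0.42 rad. To stand still at angle c the lever must be at p of about -0.5 c (-0.3 c to -0.8 c, as the mass varies); the balance is unstable, so p must keep being corrected.
- cradle_com (a point): Centre of mass of the cradle, nominally 5.8 mm above the trunnion along its z: slightly top-heavy. Moment of inertia about the trunnion 0.050 kg m2, damping 0.012 N m s/rad, no dry friction. Nominally c'' = 4.6 sin c - 3.0 (c - p). Mass and inertia together vary by up to 15 percent. With the lever still it tips away with a time constant of about 0.8 s.
- pointer_tip (a point): Tip of the cradle's red pointer on the far side, in the cradle's frame at (121, 0, 135) mm; the pointer lies along the cradle's z axis.
- mark: Green block, 12 x 34 mm, clamped on the white scale ring on the far side of the stand, 150 mm above the trunnion. Origin on the trunnion axis; its z axis points from there to the green block, so the cradle stands on the mark when both z axes are parallel (the real job allows 0.1 rad). It differs each time, from about -0.06 to +0.10 rad about the stand's x.
- cradle_left_end (a point): Point at the left (+y) end of the cradle's base plate, in the cradle's frame at (0, 170, 15) mm. It is about 205 mm above the table with the cradle level, and below 130 mm when the cradle is parked.
- parts_box: Bystander: white lidded parts box, 116 x 156 x 55 mm, on the table to the left. Origin at the centre of its underside.
- spare_post: Bystander: upright spare guide post with a blue cage, 135 mm tall, foot 52 mm across, on the right. Origin at the centre of its underside.
- strip_coil: Bystander: copper ring (strip coil) 100 mm across, 30 mm high, on the right. Origin at the centre of its underside.
- wrench: Bystander: steel wrench lying on the left. Origin at its middle, on the underside.

How it is judged:
By the outcome, as a careful person would: the job done as asked, in the order asked, and still so for the second after the job is handed in, with the robot touching nothing.
It also fails if it takes over 64 s, if anything falls off the work surface, if the arm or the gripper's body presses on something with over 40 N, if the wrist force passes 120 N, or if a joint passes its speed limit or range.

## Working session

There is one attempt and no reset: what is moved stays moved. The work goes in short steps, Python scripts to look and compute and a tool call to move; the robot and the scene stay as the last step left them, time stands still between calls to the robot, and variables do not carry over. Pictures are saved under pics/ and viewed, at most 10 in all, crops included, and the job is handed in when it is done.

Besides the shell and the picture viewer there is one more tool, called after ">>>" by a JSON object that holds its "name" and its "arguments". play_rows: Moves the arm, as the interface text tells. Its arguments: {"type":"object","properties":{"plan":{"type":"array"},"newtons":{"type":"number"}},"required":["plan"]}

```bash
mkdir -p pics; python3 - <<'E'
from workcell import bot, grab_frame, regions_of
import cv2,numpy as np
s=bot.observe(); print({k:np.round(v,3).tolist() for k,v in s.items()})
for n in ("scene","top"):
    f=grab_frame(n); cv2.imwrite(f"pics/{n}0.png",f["pixels"][:,:,::-1]); np.savez(f"{n}0.npz",**f)
    print(n,f["camera_matrix"].round(1).tolist(),f["R"].round(3).tolist(),f["t"].round(3).tolist())
    for t in ("stand","tilt_lever","mark","pointer_tip","cradle","lever_grip"):
        r=regions_of(t,n); print(t,[(round(x["p"],2),x["box"]) for x in r[:2]])
E
```

```text
{'clock': 0.0, 'qpos': [-1.222, 0.522, -0.036, 1.6, 0.021, 1.021, -0.113], 'qd': [0.001, -0.0, -0.001, 0.0, 0.001, 0.001, 0.0], 'joint_efforts': [0.0, -92.712, 1.98, -36.993, 0.018, 0.008, -0.0], 'position': [0.254, 0.571, 0.245], 'tool_rot': [-3.14, 0.0, 2.723], 'force': [0.378, 0.057, 0.489], 'moment': [0.022, -0.065, 0.038], 'finger_force': 0.0, 'grip_width': 0.085}
scene [[518.5, 0.0, 274.5], [0.0, 518.5, 210.1], [0.0, 0.0, 1.0]] [[-0.765, 0.644, 0.02], [0.418, 0.52, -0.745], [-0.49, -0.561, -0.667]] [0.421, -0.09, 1.828]
stand [(0.9, [189.0, 171.2, 333.1, 339.2]), (0.45, [198.7, 168.2, 319.5, 317.3])]
tilt_lever [(0.66, [197.8, 170.5, 329.9, 317.8]), (0.41, [368.8, 274.5, 424.2, 302.0])]
mark [(0.65, [201.7, 209.8, 209.0, 221.3])]
pointer_tip [(0.6, [197.6, 165.6, 315.9, 318.2])]
cradle [(0.8, [201.6, 166.8, 316.7, 316.4])]
lever_grip [(0.18, [201.9, 170.2, 330.9, 318.6])]
top [[466.5, 0.0, 272.0], [0.0, 466.5, 217.3], [0.0, 0.0, 1.0]] [[0.009, -1.0, 0.001], [-0.993, -0.009, -0.117], [0.117, -0.0, -0.993]] [-0.014, 0.6, 1.746]
stand [(0.84, [191.3, 142.1, 300.8, 251.1]), (0.24, [130.3, 199.2, 172.9, 232.7])]
tilt_lever [(0.96, [195.5, 140.5, 298.5, 252.2]), (0.3, [192.5, 152.3, 294.8, 211.3])]
mark [(0.65, [175.8, 261.7, 197.7, 306.1])]
pointer_tip [(0.55, [194.4, 152.8, 293.4, 214.6])]
cradle [(0.83, [191.5, 151.2, 296.5, 215.8])]
lever_grip [(0.82, [191.0, 142.7, 298.9, 251.3])]
```

```bash
python3 - <<'E'
import cv2,numpy as np
a=cv2.imread("pics/scene0.png")[140:360,150:450]; b=cv2.imread("pics/top0.png")[110:330,90:390]
cv2.imwrite("pics/c0.png",cv2.resize(np.vstack([a,b])[:, :],None,fx=1.36,fy=1.36,interpolation=cv2.INTER_CUBIC))
E
```

```text
(no output)
```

View pics/c0.png

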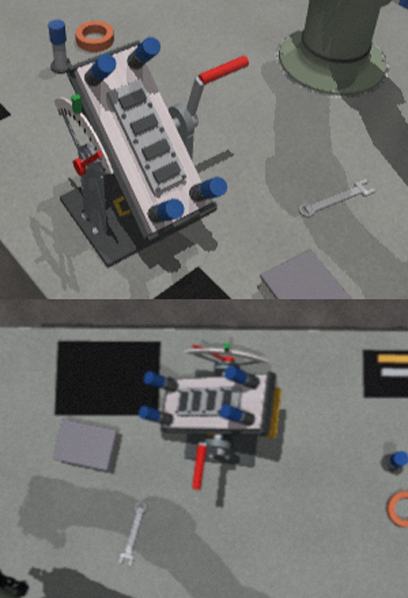

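The crop shows the cradle parked left, the red handle on the robot's side (top crop about (200,467)), the green mark on the ring at the far side, and the wrench and box to the left. Next I'll measure the coloured parts in 3D.

```bash
cat > h.py <<'E'
import cv2,numpy as np
def world(f,m):
    v,u=np.nonzero(m&(f["depth"]>0)); d=f["depth"][v,u]; K=f["camera_matrix"]
    c=np.stack([(u-K[0,2])/K[0,0]*d,(v-K[1,2])/K[1,1]*d,d],1)
    return (c-f["t"])@f["R"], np.stack([u,v],1)
def blobs(f,col,amin=6):
    h=cv2.cvtColor(f["pixels"],cv2.COLOR_RGB2HSV); H,S,V=h[...,0],h[...,1],h[...,2]
    m={"red":((H<5)|(H>174))&(S>170)&(V>60),"green":(H>45)&(H<80)&(S>120),"blue":(H>100)&(H<125)&(S>120)}[col]
    n,l,st,_=cv2.connectedComponentsWithStats(m.astype(np.uint8))
    return [(st[i],l==i) for i in range(1,n) if st[i,4]>=amin]
E
python3 - <<'E'
from h import *
for n in ("scene","top"):
    f=dict(np.load(n+"0.npz"))
    for c in ("red","green","blue"):
        for st,m in blobs(f,c):
            P,uv=world(f,m)
            if len(P)<5: continue
            u,s,vt=np.linalg.svd(P-P.mean(0),full_matrices=False)
            print(n,c,st.tolist(),"med",np.median(P,0).round(3),"min",P.min(0).round(3),"max",P.max(0).round(3),"dir",vt[0].round(3))
E
```

```text
scene red [297, 182, 36, 20, 263] med [0.522 0.112 0.315] min [0.468 0.095 0.305] max [0.572 0.123 0.321] dir [ 0.994 -0.113 -0.001]
scene red [204, 251, 21, 18, 127] med [0.813 0.06  0.208] min [0.788 0.015 0.176] max [0.819 0.131 0.301] dir [-0.059 -0.615 -0.786]
scene green [203, 209, 8, 14, 79] med [0.803 0.049 0.346] min [ 0.742 -0.039  0.234] max [0.809 0.053 0.362] dir [0.422 0.616 0.665]
scene blue [198, 0, 211, 106, 9698] med [-0.509 -1.059 -0.022] min [-1.341 -1.968 -0.399] max [-0.452 -0.516  0.237] dir [-0.212  0.977 -0.005]
scene blue [110, 72, 55, 54, 1944] med [ 0.438 -1.02   0.048] min [ 0.304 -1.154 -0.048] max [ 0.538 -0.939  0.096] dir [ 0.895  0.415 -0.164]
scene blue [444, 89, 103, 105, 4486] med [-0.606  0.019 -0.031] min [-0.806 -0.314 -0.197] max [0.296 0.532 0.572] dir [-0.265 -0.963  0.054]
scene blue [186, 155, 12, 18, 178] med [ 0.567 -0.401  0.123] min [ 0.541 -0.435  0.092] max [ 0.583 -0.39   0.14 ] dir [ 0.233  0.383 -0.894]
scene blue [250, 168, 18, 18, 219] med [0.647 0.041 0.382] min [0.622 0.012 0.344] max [0.658 0.06  0.398] dir [ 0.443 -0.467 -0.
[... 1182 characters left out ...]
.261 -0.029  0.965]
top blue [191, 188, 17, 11, 135] med [0.66  0.246 0.217] min [ 0.643  0.219 -0.011] max [0.719 0.311 0.239] dir [-0.222 -0.223  0.949]
top blue [377, 222, 13, 11, 110] med [ 0.557 -0.409  0.133] min [ 0.538 -0.429  0.086] max [ 0.576 -0.394  0.147] dir [-0.086  0.602 -0.794]
top blue [512, 239, 48, 60, 1948] med [ 0.421 -1.024  0.028] min [ 0.305 -1.116 -0.05 ] max [ 0.529 -0.945  0.097] dir [-0.942 -0.258 -0.216]
top blue [2, 271, 21, 11, 187] med [0.369 0.917 0.126] min [ 0.351  0.904 -0.022] max [0.387 1.032 0.139] dir [ 0.032  0.558 -0.83 ]
top blue [0, 339, 18, 12, 163] med [0.132 0.916 0.127] min [0.112 0.905 0.074] max [0.148 0.944 0.14 ] dir [-0.125  0.383  0.915]
```

```bash
cat >> h.py <<'E'
def proj(f,X):
    c=np.atleast_2d(X)@f["R"].T+f["t"]; K=f["camera_matrix"]
    return np.stack([K[0,0]*c[:,0]/c[:,2]+K[0,2],K[1,1]*c[:,1]/c[:,2]+K[1,2]],1)
def stand2w(sx,sy,yaw,L):
    L=np.atleast_2d(L); C,S=np.cos(yaw),np.sin(yaw)
    return np.stack([sx+C*L[:,0]-S*L[:,1],sy+S*L[:,0]+C*L[:,1],L[:,2]],1)
def turn(a,L):  # cradle frame -> stand frame, positive moves upper parts to -y
    L=np.atleast_2d(L); C,S=np.cos(a),np.sin(a)
    return np.stack([L[:,0],C*L[:,1]-(-S)*-L[:,2] if 0 else C*L[:,1]-S*L[:,2]*-1 if 0 else C*L[:,1]+0*L[:,2]-(-0)*0-(-(-S))*L[:,2],0.19+S*L[:,1]+C*L[:,2]],1)
def cen(m):
    v,u=np.nonzero(m); return np.array([u.mean(),v.mean()])
E
python3 - <<'E'
# clean version of turn: Rx(c): y' = C y - S z ; c>0 must move +z to -y : ok, lowers -y end: z' = S y + C z : ok
s=open("h.py").read().split("\n")
i=[k for k,l in enumerate(s) if "if 0" in l][0]
s[i]="    return np.stack([L[:,0],C*L[:,1]-S*L[:,2],0.19+S*L[:,1]+C*L[:,2]],1)"
open("h.py","w").write("\n".join(s))
E
python3 - <<'E'
from h import *
from scipy.optimize import least_squares
F={n:dict(np.load(n+"0.npz")) for n in ("scene","top")}
def find(n,c,u,v): return [cen(m) for st,m in blobs(F[n],c) if st[0]==u and st[1]==v][0]
# order: near-right, far-right, near-left, far-left
obs=[(n,np.array([find(n,"blue",*q) for q in Q]),find(n,"red",*h),find(n,"green",*g)) for n,Q,h,g in
 (("scene",[(250,168),(217,180),(297,271),(266,287)],(297,182),(203,209)),("top",[(251,187),(255,158),(191,188),(195,162)],(232,218),(255,142)))]
def res(q):
    sx,sy,yaw,p,c,a,b,h,m,xm=q; r=[]
    for n,P,H,G in obs:
        f=F[n]
        r+=[proj(f,stand2w(sx,sy,yaw,turn(c,[[-a,-b,h],[a,-b,h],[-a,b,h],[a,b,h]])))-P,
            proj(f,stand2w(sx,sy,yaw,turn(p,[[-.1725,0,.12]])))-H,
            proj(f,stand2w(sx,sy,yaw,turn(m,[[xm,0,.15]])))-G]
    return np.vstack(r).ravel()
s=least_squares(lambda q:np.r_[res(q),(q[3]-q[4]-.42)*100],[.693,.057,-.11,-.29,-.71,.045,.13,.13,0,.12],loss="soft_l1")
print(s.x.round(4)); print(res(s.x).reshape(-1,2).round(2).tolist())
np.save("pose.npy",s.x)
sx,sy,yaw,p=s.x[:4]
print("grip",stand2w(sx,sy,yaw,turn(p,[[-.19,0,.12]])).round(4))
E
```

```text
[ 0.6852  0.0596 -0.1172 -0.2263 -0.6466  0.0449  0.1351  0.1232  0.0139
  0.1159]
[[0.29, 0.06], [0.31, 0.03], [0.43, 0.07], [0.41, -0.03], [-0.21, 0.71], [0.02, 0.62], [0.2, -0.31], [0.32, 0.01], [0.18, -0.11], [0.63, -0.61], [0.32, 0.04], [0.43, 0.31]]
grip [[0.4996 0.1085 0.3069]]
```

>>> {"name": "play_rows", "arguments": {"plan": [[[0,0,-1],[0,0,-1],-1],[[0,0,-1],[0,0,-1],-1],[[-0.66,-0.96,-1],[0,0,0],-1],[[-0.66,-0.96,-1],[0,0,0],-1],[[-0.66,-0.96,-1],[0,0,0],-1],[[-0.66,-0.96,-1],[0,0,0],-1],[[-0.66,-0.96,0],[0,0,0],-1],[[-0.66,-0.96,0],[0,0,0],-1],[[-0.66,-0.96,0],[0,0,0],-1],[[-0.66,-0.96,0],[0,0,0],-1],[[-0.66,-0.96,0],[0,0,0],-1],[[-0.66,-0.96,0],[0,0,0],-1],[[-0.66,-0.96,0],[0,0,0],-1],[[-0.66,-0.96,0],[0,0,0],-1],[[-0.66,-0.96,0],[0,0,0],-1],[[-0.66,-0.96,0],[0,0,0],-1],[[-0.66,-0.96,0],[0,0,0],-1],[[-0.66,-0.96,0],[0,0,0],-1],[[-0.66,-0.96,0],[0,0,0],-1],[[-0.66,-0.96,0],[0,0,0],-1]], "newtons": 40}}

```text
clock: 3.2
position: [0.4982, 0.1059, 0.3954]
tool_rot: [3.141, 0.0, 3.023]
force: [0.0, 0.2, -0.5]
grip_width: 0.0852
finger_force: 0.0
```

```bash
cat >> h.py <<'E'

def toolerr(target,yaw=3.0244):
    from workcell import bot
    s=bot.observe(); P=np.array(s["position"]); d=np.array(target)-P
    y=s["tool_rot"][2]; x=np.array([np.cos(y),np.sin(y),0]); 
    yy=np.array([np.sin(y),-np.cos(y),0])
    print(round(s["clock"],3),"pos",P.round(4),"rot",np.round(s["tool_rot"],3),"units",(np.array([d@x,d@yy,-d[2]])/.025).round(3),"F",np.round(s["force"],1),"w",round(s["grip_width"],4),"ff",round(s["finger_force"],1))
E
python3 -c "
from h import *
toolerr([.4996,.1085,.301])"
```

```text
3.2 pos [0.4982 0.1059 0.3954] rot [3.141 0.    3.023] units [-0.043  0.108  3.778] F [ 0.   0.2 -0.5] w 0.0852 ff 0.0
```

>>> {"name": "play_rows", "arguments": {"plan": [[[0,0.1,0.9],[0,0,0],-1],[[0,0,0.9],[0,0,0],-1],[[0,0,0.9],[0,0,0],-1],[[0,0,0.7],[0,0,0],-1],[[0,0,0.38],[0,0,0],-1],[[0,0,0],[0,0,0],1],[[0,0,0],[0,0,0],1],[[0,0,0],[0,0,0],1],[[0,0,0],[0,0,0],1]], "newtons": 40}}

```text
clock: 4.32
position: [0.4983, 0.1094, 0.3013]
tool_rot: [3.141, 0.001, 3.023]
force: [-1.0, 0.0, 3.5]
grip_width: 0.0209
finger_force: 38.9
```

```bash
cat >> h.py <<'E'
def tcp_p():
    """lever angle from the measured TCP (grasp point 5 mm above TCP)"""
    from workcell import bot
    q=np.load("pose.npy"); s=bot.observe(); P=np.array(s["position"]); d=P[:2]-q[:2]
    y=-np.sin(q[2])*d[0]+np.cos(q[2])*d[1]; z=P[2]+.005-.19
    return np.arctan2(-y,z),np.hypot(y,z),s
def cradle_c(f):
    """cradle angle from the four blue posts in the scene picture; returns c, rms px"""
    from scipy.optimize import least_squares
    q=np.load("pose.npy"); a,b,h=q[5:8]
    L=np.array([[-a,-b,h],[a,-b,h],[-a,b,h],[a,b,h]])
    B=np.array([cen(m) for st,m in blobs(f,"blue",60) if st[4]<500])
    best=None
    for c0 in np.arange(-.9,.91,.1):
        P=proj(f,stand2w(*q[:3],turn(c0,L))); D=np.linalg.norm(P[:,None]-B,axis=2); e=np.minimum(D.min(1),15).sum()
        if best is None or e<best[0]: best=(e,c0,D.argmin(1),D.min(1)<15)
    _,c0,j,ok=best
    fun=lambda c:(proj(f,stand2w(*q[:3],turn(c[0],L)))[ok]-B[j[ok]]).ravel()
    s=least_squares(fun,[c0],loss="soft_l1"); return s.x[0],np.sqrt(np.mean(s.fun**2)),ok.sum()
E
python3 - <<'E'
from h import *
from workcell import grab_frame
toolerr([.4996,.1085,.301]); f=grab_frame("scene"); print(cradle_c(f)); p,r,s=tcp_p(); print(p,r,s["clock"])
cv2.imwrite("pics/g.png",f["pixels"][120:360,130:430,::-1].repeat(2,0).repeat(2,1))
E
```

```text
4.325 pos [0.4983 0.1094 0.3013] rot [3.141e+00 1.000e-03 3.023e+00] units [-0.054 -0.03   0.012] F [-1.   0.   3.5] w 0.0209 ff 38.9
(np.float64(-0.6438436722916636), np.float64(0.2526070164061031), np.int64(4))
-0.23375071901559005 0.11953290543552376 4.375
```

View pics/g.png

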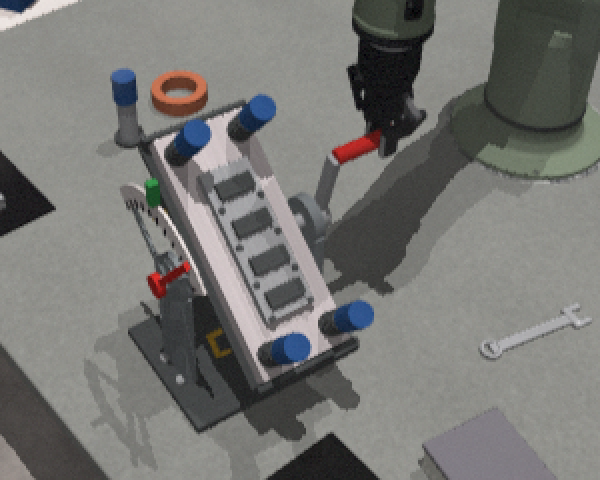

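The gripper holds the red bar (crop about (395,140)), the cradle is still parked and the four blue posts are clear. Next come the estimator and the planner.

```bash
cat > ctl.py <<'E'
"""look [argv: target c, rows] : log, estimate state, plan lever rows."""
import sys,json,os
from h import *
from scipy.optimize import least_squares
from workcell import grab_frame
DT=.0125; STOP=.42
def sim(c,v,pf,t0,t1,A,B,po):
    """pf(t): lever angle; returns times,c,v"""
    n=max(1,int(round((t1-t0)/DT))); h=(t1-t0)/n; T=[t0];C=[c];V=[v]; P=pf(t0+h*np.arange(n+1))+po
    for i in range(n):
        p=P[i]; pv=(P[i+1]-P[i])/h; x=c-p; a=A*np.sin(c)-B*x-.24*v
        o=-STOP-x if x<-STOP else (STOP-x if x>STOP else 0)
        if o: a+=400*o-20*(v-pv)
        v+=h*a; c+=h*v; T.append(t0+(i+1)*h);C.append(c);V.append(v)
    return np.array(T),np.array(C),np.array(V)
def load(): return json.load(open("log.json")) if os.path.exists("log.json") else dict(k=[],m=[],plan=None)
def look(L,shots=2):
    p,r,s=tcp_p(); t=s["clock"]
    if L["plan"]:
        for i,pp in enumerate(L["plan"]["p"]): L["k"].append([L["plan"]["t"]+.125*(i+1)+.03,pp])
        L["k"]=[k for k in L["k"] if k[0]<t]
    L["k"].append([t,p])
    for _ in range(shots):
        t0=tcp_p()[2]["clock"]; f=grab_frame("scene"); c,e,n=cradle_c(f); L["m"].append([t0,c])
    p2,r,s=tcp_p(); L["k"].append([s["clock"],p2])
    print("t %.2f p %.3f->%.3f r %.4f rms %.2f n %d F %s c %s"%(s["clock"],p,p2,r,e,n,np.round(s["force"],1),[round(m[1],4) for m in L["m"][-6:]])); return f,s["clock"],p2
def estimate(L,tnow,win=2.5):
    M=np.array([m for m in L["m"] if m[0]>=tnow-win]); K=np.array(L["k"]); pf=lambda t:np.interp(t,K[:,0],K[:,1])
    t0=M[0,0]; pr=np.array(L.get("par",[4.6,3.0,.0]))
    def run(q,t1): return sim(q[0],q[1],pf,t0,t1,*q[2:])
    def fun(q):
        T,C,V=run(q,max(M[-1,0],t0+.02)); return np.r_[(np.interp(M[:,0],T,C)-M[:,1])/.003,(q[1])/.5,(q[2]-pr[0])/.3,(q[3]-pr[1])/.2,(q[4]-pr[2])/.015]
    s=least_squares(fun,[M[0,1],0,*pr],x_scale=[.01,.05,.3,.2,.01]); T,C,V=run(s.x,tnow)
    print("est c %.4f v %.4f  par %s res %s"%(C[-1],V[-1],s.x[2:].round(3),(s.fun[:len(M)][-6:]*.003).round(4))); return C[-1],V[-1],s.x[2:]
def plan(c,v,p,par,ct,N=18,vmax=.08):
    A,B,po=par; pe=ct-A/B*np.sin(ct)-po
    def traj(d):
        ps=np.r_[p,p+np.cumsum(d)]; tk=np.r_[0,.03+.125*np.arange(N+1)]
        return ps,sim(c,v,lambda t:np.interp(t,tk,np.r_[p,ps]),0,.125*N,A,B,po)
    def fun(d):
        ps,(T,C,V)=traj(d); C=C[10::10];V=V[10::10]; w=np.linspace(.3,1,len(C))
        return np.r_[w*(C-ct)*4,V*1.5,d*4,np.diff(np.r_[0,d])*2,(ps[-1]-pe)*3,(C[-1]-ct)*15,V[-1]*15,np.maximum(abs(V)-.45,0)*20,np.maximum(-.28-ps,0)*50]
    s=least_squares(fun,np.zeros(N),bounds=(-vmax,vmax)); ps,(T,C,V)=traj(s.x)
    return ps[1:],C[10::10],V[10::10],pe
def rows(p,ps):
    ps=np.r_[p,ps]; y=-.12*np.sin(ps); z=.12*np.cos(ps)
    Y=np.round((y-y[0])/.025,2); Z=np.round(-(z-z[0])/.025,2)
    return [[[0,round(a,2),round(b,2)],[0,0,0],1] for a,b in zip(np.diff(Y),np.diff(Z))]
if __name__=="__main__":
    mode,n=sys.argv[1],int(sys.argv[2]); L=load(); f,t,p=look(L)
    if mode=="path":   # fixed lever end angle, smooth, n rows
        e=float(sys.argv[3]); x=np.arange(1,n+1)/n; ps=p+(e-p)*(3*x**2-2*x**3)
        estimate(L,t)
    else:
        ct=float(mode); c,v,par=estimate(L,t)
        ps,C,V,pe=plan(c,v,p,par,ct); print("p",ps.round(3),"\nc",C.round(3),"vmax %.2f pe %.3f"%(abs(V).max(),pe)); ps=ps[:n]
        if len(L["m"])>16: L["par"]=(0.7*np.array(L.get("par",[4.6,3.0,0]))+.3*par).tolist()
    if "save" in sys.argv: cv2.imwrite(f"pics/t{t:.1f}.png",f["pixels"][150:330,170:350,::-1].repeat(3,0).repeat(3,1))
    L["plan"]=dict(t=t,p=list(ps)); json.dump(L,open("log.json","w")); print(json.dumps(rows(p,ps)))
E
python3 ctl.py path 10 0.02
```

```text
t 4.47 p -0.234->-0.234 r 0.1195 rms 0.24 n 4 F [-1.  -0.3  7.5] c [np.float64(-0.6436), np.float64(-0.6434)]
est c -0.6472 v -0.1037  par [4.6 3.  0. ] res [ 0. -0.]
[[[0, -0.03, -0.01], [0, 0, 0], 1], [[0, -0.09, -0.02], [0, 0, 0], 1], [[0, -0.14, -0.02], [0, 0, 0], 1], [[0, -0.16, -0.03], [0, 0, 0], 1], [[0, -0.18, -0.02], [0, 0, 0], 1], [[0, -0.18, -0.02], [0, 0, 0], 1], [[0, -0.16, -0.01], [0, 0, 0], 1], [[0, -0.14, 0.0], [0, 0, 0], 1], [[0, -0.09, 0.0], [0, 0, 0], 1], [[0, -0.04, 0.0], [0, 0, 0], 1]]
```

>>> {"name": "play_rows", "arguments": {"plan": [[[0,-0.03,-0.01],[0,0,0],1],[[0,-0.09,-0.02],[0,0,0],1],[[0,-0.14,-0.02],[0,0,0],1],[[0,-0.16,-0.03],[0,0,0],1],[[0,-0.18,-0.02],[0,0,0],1],[[0,-0.18,-0.02],[0,0,0],1],[[0,-0.16,-0.01],[0,0,0],1],[[0,-0.14,0.0],[0,0,0],1],[[0,-0.09,0.0],[0,0,0],1],[[0,-0.04,0.0],[0,0,0],1]]}}

```text
clock: 5.72
position: [0.4951, 0.0802, 0.3047]
tool_rot: [3.14, 0.002, 3.023]
force: [0.5, 6.3, 7.2]
grip_width: 0.0205
finger_force: 40.4
```

```bash
sed -i 's#/.003,(q\[1\])#/.002,(q[1])#; s#\*.003).round#*.002).round#' ctl.py; python3 ctl.py 0.014 6
```

```text
t 5.83 p 0.015->0.015 r 0.1197 rms 0.18 n 4 F [1.4 5.5 6.9] c [-0.6436, -0.6434, np.float64(-0.4), np.float64(-0.3965)]
est c -0.3971 v -0.0028  par [4.557e+00 3.021e+00 2.000e-03] res [ 0.     -0.      0.0009 -0.0009]
p [ 0.042  0.067  0.091  0.111  0.126  0.16   0.158  0.14   0.121  0.105
  0.07   0.03  -0.009 -0.044 -0.075 -0.099 -0.115 -0.119] 
c [-0.39  -0.357 -0.333 -0.311 -0.293 -0.269 -0.241 -0.215 -0.189 -0.162
 -0.134 -0.106 -0.08  -0.056 -0.036 -0.021 -0.01  -0.006] vmax 0.29 pe -0.009
[[[0, -0.13, 0.0], [0, 0, 0], 1], [[0, -0.12, 0.01], [0, 0, 0], 1], [[0, -0.12, 0.01], [0, 0, 0], 1], [[0, -0.09, 0.01], [0, 0, 0], 1], [[0, -0.07, 0.01], [0, 0, 0], 1], [[0, -0.16, 0.02], [0, 0, 0], 1]]
```

>>> {"name": "play_rows", "arguments": {"plan": [[[0,-0.13,0.0],[0,0,0],1],[[0,-0.12,0.01],[0,0,0],1],[[0,-0.12,0.01],[0,0,0],1],[[0,-0.09,0.01],[0,0,0],1],[[0,-0.07,0.01],[0,0,0],1],[[0,-0.16,0.02],[0,0,0],1]]}}

```text
clock: 6.58
position: [0.4932, 0.0633, 0.3031]
tool_rot: [3.14, 0.002, 3.024]
force: [2.5, 7.4, 3.3]
grip_width: 0.0211
finger_force: 40.5
```

```bash
python3 ctl.py 0.014 4
```

```text
t 6.67 p 0.157->0.163 r 0.1197 rms 0.19 n 4 F [1.2 3.4 6.6] c [-0.6436, -0.6434, -0.4, -0.3965, np.float64(-0.2573), np.float64(-0.239)]
est c -0.2337 v 0.2396  par [4.966 2.856 0.008] res [ 0.     -0.      0.0053  0.0025 -0.0014 -0.0067]
p [ 0.13   0.096  0.067  0.042  0.022  0.006 -0.006 -0.016 -0.023 -0.028
 -0.032 -0.034 -0.036 -0.037 -0.037 -0.036 -0.034 -0.029] 
c [-0.204 -0.176 -0.149 -0.124 -0.101 -0.081 -0.063 -0.047 -0.034 -0.023
 -0.013 -0.006  0.     0.005  0.008  0.01   0.012  0.012] vmax 0.23 pe -0.018
[[[0, 0.16, -0.02], [0, 0, 0], 1], [[0, 0.16, -0.02], [0, 0, 0], 1], [[0, 0.14, -0.01], [0, 0, 0], 1], [[0, 0.11, -0.01], [0, 0, 0], 1]]
```

```bash
python3 - <<'E'
from ctl import *
L=load(); p=L["k"][-1][1]; t=L["k"][-1][0]
ps,C,V,pe=plan(-.222,.35,p,[4.7,2.9,.008],.014); print(ps.round(3),C.round(3)); ps=ps[:3]
L["plan"]=dict(t=t,p=list(ps)); json.dump(L,open("log.json","w")); print(json.dumps(rows(p,ps)))
E
```

```text
[ 0.083  0.003 -0.066 -0.104 -0.118 -0.115 -0.103 -0.087 -0.07  -0.054
 -0.041 -0.03  -0.022 -0.016 -0.013 -0.011 -0.012 -0.013] [-0.178 -0.136 -0.097 -0.063 -0.037 -0.016 -0.002  0.008  0.013  0.016
  0.017  0.017  0.017  0.016  0.015  0.015  0.014  0.014]
[[[0, 0.38, -0.05], [0, 0, 0], 1], [[0, 0.38, -0.01], [0, 0, 0], 1], [[0, 0.33, 0.01], [0, 0, 0], 1]]
```

>>> {"name": "play_rows", "arguments": {"plan": [[[0,0.38,-0.05],[0,0,0],1],[[0,0.38,-0.01],[0,0,0],1],[[0,0.33,0.01],[0,0,0],1]]}}

```text
clock: 7.05
position: [0.496, 0.0881, 0.304]
tool_rot: [-3.14, 0.001, 3.022]
force: [1.5, -8.8, 3.7]
grip_width: 0.0207
finger_force: 41.3
```

```bash
sed -i 's/win=2.5/win=0.9/' ctl.py; python3 ctl.py 0.014 3
```

```text
t 7.15 p -0.052->-0.061 r 0.1193 rms 0.24 n 4 F [ 1.8 -1.2  5.4] c [-0.4, -0.3965, -0.2573, -0.239, np.float64(-0.1135), np.float64(-0.1029)]
est c -0.0917 v 0.2061  par [ 4.680e+00  2.949e+00 -3.000e-03] res [ 0.0012 -0.0013 -0.0006  0.0006]
p [-0.052 -0.041 -0.03  -0.021 -0.014 -0.01  -0.007 -0.005 -0.005 -0.006
 -0.007 -0.008 -0.009 -0.01  -0.011 -0.011 -0.011 -0.009] 
c [-0.069 -0.052 -0.038 -0.028 -0.02  -0.014 -0.009 -0.004 -0.001  0.002
  0.005  0.007  0.009  0.011  0.012  0.013  0.013  0.013] vmax 0.16 pe -0.005
[[[0, -0.04, 0.0], [0, 0, 0], 1], [[0, -0.05, 0.0], [0, 0, 0], 1], [[0, -0.06, -0.01], [0, 0, 0], 1]]
```

>>> {"name": "play_rows", "arguments": {"plan": [[[0,-0.04,0.0],[0,0,0],1],[[0,-0.05,0.0],[0,0,0],1],[[0,-0.06,-0.01],[0,0,0],1]]}}

```text
clock: 7.52
position: [0.4957, 0.0857, 0.3043]
tool_rot: [3.141, 0.001, 3.023]
force: [4.0, 4.2, 0.1]
grip_width: 0.0208
finger_force: 40.6
```

```bash
python3 ctl.py 0.014 3
```

```text
t 7.62 p -0.032->-0.031 r 0.1193 rms 0.25 n 4 F [3.9 3.1 2.7] c [-0.2573, -0.239, -0.1135, -0.1029, np.float64(-0.0576), np.float64(-0.0558)]
est c -0.0538 v 0.0316  par [ 4.615e+00  2.998e+00 -1.000e-03] res [ 0.0005 -0.0006 -0.0002  0.0002]
p [ 0.013  0.043  0.058  0.059  0.053  0.042  0.03   0.018  0.007 -0.002
 -0.009 -0.014 -0.018 -0.02  -0.021 -0.02  -0.018 -0.015] 
c [-0.051 -0.05  -0.049 -0.046 -0.042 -0.037 -0.031 -0.025 -0.018 -0.012
 -0.006 -0.001  0.004  0.007  0.01   0.011  0.012  0.013] vmax 0.05 pe -0.006
[[[0, -0.21, 0.0], [0, 0, 0], 1], [[0, -0.15, 0.0], [0, 0, 0], 1], [[0, -0.06, 0.01], [0, 0, 0], 1]]
```

>>> {"name": "play_rows", "arguments": {"plan": [[[0,-0.21,0.0],[0,0,0],1],[[0,-0.15,0.0],[0,0,0],1],[[0,-0.06,0.01],[0,0,0],1]]}}

```text
clock: 8.0
position: [0.4946, 0.0759, 0.3047]
tool_rot: [3.139, 0.002, 3.023]
force: [-0.6, 9.1, 14.7]
grip_width: 0.0209
finger_force: 41.5
```

```bash
python3 ctl.py 0.014 4 save
```

```text
t 8.10 p 0.050->0.054 r 0.1196 rms 2.04 n 4 F [1.4 4.1 9.7] c [-0.1135, -0.1029, -0.0576, -0.0558, np.float64(-0.0), np.float64(-0.0)]
est c 0.0093 v 0.1333  par [ 4.588e+00  2.993e+00 -1.000e-03] res [-0.0024  0.003  -0.0034  0.0028]
p [-0.026 -0.097 -0.134 -0.142 -0.132 -0.112 -0.087 -0.063 -0.041 -0.023
 -0.009  0.001  0.008  0.013  0.014  0.014  0.011  0.005] 
c [0.027 0.045 0.059 0.069 0.074 0.074 0.071 0.065 0.057 0.049 0.042 0.035
 0.029 0.024 0.02  0.017 0.016 0.016] vmax 0.15 pe -0.007
[[[0, 0.38, -0.01], [0, 0, 0], 1], [[0, 0.35, 0.03], [0, 0, 0], 1], [[0, 0.17, 0.02], [0, 0, 0], 1], [[0, 0.04, 0.0], [0, 0, 0], 1]]
```

```bash
sed -i 's/turn(c\[0\],L)/turn(c[0]-2,L)/; s/least_squares(fun,\[c0\],loss="soft_l1"); return s.x\[0\],/least_squares(fun,[c0+2],loss="soft_l1"); return s.x[0]-2,/' h.py
python3 - <<'E'
import json
L=json.load(open("log.json")); L["m"]=L["m"][:-2]; L["plan"]=None; L.pop("par",None); json.dump(L,open("log.json","w"))
E
python3 ctl.py 0.014 3
```

```text
t 8.20 p 0.054->0.055 r 0.1196 rms 0.24 n 4 F [2.  5.  8.7] c [-0.1135, -0.1029, -0.0576, -0.0558, np.float64(-0.0472), np.float64(-0.0463)]
est c -0.0447 v 0.0304  par [4.599 2.999 0.   ] res [-0.0001  0.0002 -0.0002  0.0001]
p [ 0.043  0.03   0.018  0.009  0.002 -0.004 -0.008 -0.01  -0.012 -0.013
 -0.013 -0.013 -0.013 -0.013 -0.012 -0.012 -0.011 -0.01 ] 
c [-0.04  -0.035 -0.029 -0.023 -0.017 -0.011 -0.006 -0.002  0.002  0.005
  0.007  0.009  0.011  0.012  0.013  0.013  0.013  0.014] vmax 0.05 pe -0.008
[[[0, 0.06, 0.0], [0, 0, 0], 1], [[0, 0.06, -0.01], [0, 0, 0], 1], [[0, 0.05, 0.0], [0, 0, 0], 1]]
```

Model fit is excellent (residuals about 0.0002 rad).

>>> {"name": "play_rows", "arguments": {"plan": [[[0,0.06,0.0],[0,0,0],1],[[0,0.06,-0.01],[0,0,0],1],[[0,0.05,0.0],[0,0,0],1]]}}

```text
clock: 8.57
position: [0.4948, 0.0783, 0.3045]
tool_rot: [-3.141, 0.001, 3.022]
force: [0.3, -5.5, 11.0]
grip_width: 0.0205
finger_force: 41.4
```

```bash
python3 ctl.py 0.014 5 save
```

```text
t 8.68 p 0.031->0.030 r 0.1196 rms 0.25 n 4 F [ 1.1 -3.6 10.1] c [-0.0576, -0.0558, -0.0472, -0.0463, np.float64(-0.0397), np.float64(-0.039)]
est c -0.0376 v 0.0242  par [ 4.608e+00  2.993e+00 -1.000e-03] res [ 0.0004 -0.0005 -0.0002  0.0002]
p [ 0.031  0.029  0.025  0.019  0.013  0.007  0.001 -0.003 -0.006 -0.009
 -0.01  -0.012 -0.012 -0.013 -0.013 -0.012 -0.011 -0.01 ] 
c [-0.034 -0.031 -0.027 -0.022 -0.018 -0.013 -0.009 -0.005 -0.001  0.003
  0.005  0.008  0.01   0.011  0.012  0.013  0.013  0.013] vmax 0.04 pe -0.006
[[[0, -0.01, 0.0], [0, 0, 0], 1], [[0, 0.01, -0.0], [0, 0, 0], 1], [[0, 0.02, 0.0], [0, 0, 0], 1], [[0, 0.03, 0.0], [0, 0, 0], 1], [[0, 0.03, 0.0], [0, 0, 0], 1]]
```

>>> {"name": "play_rows", "arguments": {"plan": [[[0,-0.02,0.0],[0,0,0],1],[[0,0.0,0.0],[0,0,0],1],[[0,0.02,0.0],[0,0,0],1],[[0,0.03,0.0],[0,0,0],1]]}}

```text
clock: 9.18
position: [0.4949, 0.0788, 0.3045]
tool_rot: [-3.14, 0.001, 3.022]
force: [0.4, -5.8, 11.2]
grip_width: 0.0207
finger_force: 41.4
```

```bash
sed -i 's/L\["plan"\]\["p"\]):/L["plan"]["p"][:int(round((t-L["plan"]["t"])\/.125))]):/' ctl.py; python3 ctl.py 0.014 4 save
```

```text
t 9.28 p 0.026->0.026 r 0.1195 rms 0.26 n 4 F [ 0.1 -5.5 10.2] c [-0.0472, -0.0463, -0.0397, -0.039, np.float64(-0.0347), np.float64(-0.035)]
est c -0.0339 v 0.0131  par [ 4.609e+00  2.993e+00 -2.000e-03] res [ 0.0003 -0.0003 -0.0004  0.0004]
p [ 0.032  0.034  0.032  0.026  0.019  0.012  0.006  0.    -0.004 -0.007
 -0.01  -0.011 -0.012 -0.013 -0.013 -0.012 -0.011 -0.01 ] 
c [-0.032 -0.03  -0.027 -0.023 -0.019 -0.015 -0.011 -0.006 -0.002  0.001
  0.004  0.007  0.009  0.011  0.012  0.013  0.013  0.013] vmax 0.04 pe -0.006
[[[0, -0.03, 0.0], [0, 0, 0], 1], [[0, -0.01, 0.0], [0, 0, 0], 1], [[0, 0.01, 0.0], [0, 0, 0], 1], [[0, 0.03, 0.0], [0, 0, 0], 1]]
```

View pics/t8.7.png

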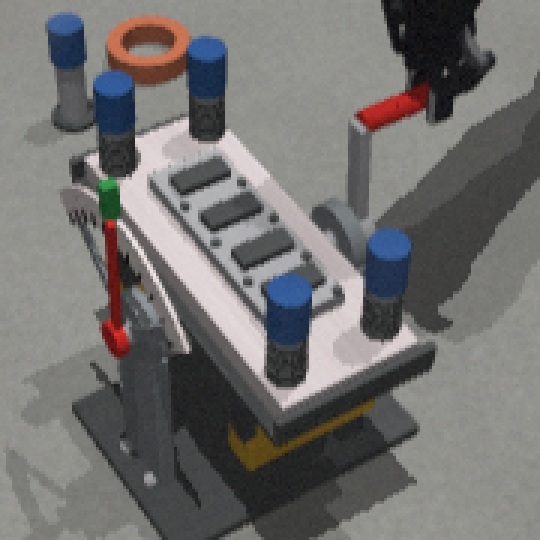

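Pointer tip at crop (110,222) stands close under the green block at (109,200); I'll measure the offset exactly.

```bash
python3 - <<'E'
from h import *
f0=dict(np.load("scene0.npz")); q=np.load("pose.npy")
import glob
for fn,c in (("pics/t8.7.png",-.0385),("pics/t9.3.png",-.035)):
    im=cv2.imread(fn)[1::3,1::3,::-1]; full=np.zeros((420,560,3),np.uint8); full[150:330,170:350]=im
    f=dict(f0,pixels=full); 
    R=[m for st,m in blobs(f,"red",10) if st[0]<230][0]; G=blobs(f,"green",10)[0][1]
    v=np.unique(np.nonzero(R)[0]); print("red rows",[(int(r),round(np.nonzero(R[r])[0].mean(),2)) for r in v]); print("green",cen(G))
    for x in (c-.03,c,c+.03,c+.06): print(round(x,3),"axis",proj(f,stand2w(*q[:3],turn(x,[[.121,0,.03],[.121,0,.08],[.121,0,.135]]))).round(2).tolist(),"mark",proj(f,stand2w(*q[:3],turn(x,[[q[9],0,.15]]))).round(2).tolist())
E
```

```text
red rows [(224, np.float64(206.0)), (225, np.float64(206.0)), (226, np.float64(206.0)), (227, np.float64(206.5)), (228, np.float64(206.5)), (229, np.float64(206.5)), (230, np.float64(207.0)), (231, np.float64(207.0)), (232, np.float64(207.0)), (233, np.float64(207.0)), (234, np.float64(207.0)), (235, np.float64(207.0)), (236, np.float64(207.0)), (237, np.float64(207.0)), (238, np.float64(207.0)), (239, np.float64(207.0)), (240, np.float64(207.5)), (241, np.float64(207.5)), (242, np.float64(207.5)), (243, np.float64(207.5)), (244, np.float64(207.0)), (245, np.float64(207.5)), (246, np.float64(208.0)), (247, np.float64(208.0)), (248, np.float64(208.0)), (249, np.float64(208.0)), (250, np.float64(208.0)), (251, np.float64(208.0)), (252, np.float64(208.0)), (253, np.float64(208.0)), (254, np.float64(208.0)), (255, np.float64(208.0)), (256, np.float64(208.0)), (257, np.float64(207.0)), (258, np.float64(207.0)), (259, np.float64(207.0)), (260, np.float64(207.0)), (261, np.float64(207.5)), (262, np.float64(208.0)), (263, np.float64(208.0)), (264, np.float64(209.0)), (265, np.float64(209.0))
[... 1346 characters left out ...]
7, np.float64(207.0)), (258, np.float64(207.0)), (259, np.float64(207.0)), (260, np.float64(207.0)), (261, np.float64(207.5)), (262, np.float64(208.0)), (263, np.float64(208.0)), (264, np.float64(209.0)), (265, np.float64(209.0)), (266, np.float64(209.5)), (267, np.float64(209.5)), (268, np.float64(209.0))]
green [206.01298701 215.84415584]
-0.065 axis [[208.45, 254.52], [207.73, 240.85], [206.89, 224.86]] mark [[208.64, 219.51]]
-0.035 axis [[208.27, 254.28], [207.25, 240.2], [206.06, 223.77]] mark [[207.7, 218.3]]
-0.005 axis [[208.1, 254.05], [206.77, 239.58], [205.23, 222.72]] mark [[206.77, 217.14]]
0.025 axis [[207.92, 253.82], [206.3, 238.98], [204.41, 221.71]] mark [[205.85, 216.02]]
```

>>> {"name": "play_rows", "arguments": {"plan": [[[0,-0.06,0.0],[0,0,0],1],[[0,-0.02,0.0],[0,0,0],1],[[0,0.02,0.0],[0,0,0],1],[[0,0.04,0.0],[0,0,0],1]]}}

```text
clock: 9.78
position: [0.4949, 0.0784, 0.3045]
tool_rot: [-3.141, 0.001, 3.022]
force: [0.8, -6.2, 10.2]
grip_width: 0.0209
finger_force: 41.4
```

```bash
sed -i 's/win=0.9/win=1.4/' ctl.py; python3 ctl.py 0.018 4
```

```text
t 9.88 p 0.029->0.029 r 0.1196 rms 0.24 n 4 F [ 0.8 -4.2 10.5] c [-0.0397, -0.039, -0.0347, -0.035, np.float64(-0.0362), np.float64(-0.0369)]
est c -0.0368 v -0.0051  par [ 4.663  2.959 -0.013] res [ 0.0001  0.     -0.0004 -0.0001 -0.0002  0.0004]
p [ 0.052  0.066  0.068  0.063  0.053  0.042  0.03   0.02   0.011  0.004
 -0.001 -0.005 -0.007 -0.008 -0.009 -0.008 -0.007 -0.004] 
c [-0.037 -0.038 -0.037 -0.034 -0.03  -0.025 -0.019 -0.014 -0.008 -0.002
  0.002  0.007  0.01   0.013  0.015  0.016  0.017  0.017] vmax 0.05 pe 0.003
[[[0, -0.11, 0.0], [0, 0, 0], 1], [[0, -0.07, 0.01], [0, 0, 0], 1], [[0, -0.01, 0.0], [0, 0, 0], 1], [[0, 0.03, 0.0], [0, 0, 0], 1]]
```

>>> {"name": "play_rows", "arguments": {"plan": [[[0,-0.14,0.0],[0,0,0],1],[[0,-0.08,0.01],[0,0,0],1],[[0,-0.01,0.0],[0,0,0],1],[[0,0.02,0.0],[0,0,0],1]]}}

```text
clock: 10.38
position: [0.4944, 0.0743, 0.3043]
tool_rot: [3.141, 0.001, 3.023]
force: [1.9, 0.2, 8.4]
grip_width: 0.0211
finger_force: 41.2
```

```bash
python3 ctl.py 0.018 4
```

```text
t 10.47 p 0.064->0.063 r 0.1196 rms 0.28 n 4 F [1.6 2.1 9.4] c [-0.0347, -0.035, -0.0362, -0.0369, np.float64(-0.033), np.float64(-0.0322)]
est c -0.0300 v 0.0372  par [ 4.659  2.956 -0.012] res [-0.      0.0002 -0.0004  0.0001 -0.0004  0.0005]
p [ 0.043  0.024  0.011  0.002 -0.003 -0.005 -0.006 -0.006 -0.005 -0.004
 -0.003 -0.002 -0.001 -0.001 -0.     0.     0.001  0.001] 
c [-0.025 -0.018 -0.012 -0.006 -0.001  0.003  0.007  0.01   0.012  0.014
  0.015  0.016  0.017  0.017  0.017  0.018  0.018  0.018] vmax 0.05 pe 0.002
[[[0, 0.1, -0.01], [0, 0, 0], 1], [[0, 0.09, 0.0], [0, 0, 0], 1], [[0, 0.06, 0.0], [0, 0, 0], 1], [[0, 0.04, 0.0], [0, 0, 0], 1]]
```

>>> {"name": "play_rows", "arguments": {"plan": [[[0,0.07,-0.01],[0,0,0],1],[[0,0.08,0.0],[0,0,0],1],[[0,0.06,0.0],[0,0,0],1],[[0,0.04,0.0],[0,0,0],1]]}}

```text
clock: 10.98
position: [0.4949, 0.0793, 0.3045]
tool_rot: [-3.14, 0.001, 3.022]
force: [-0.7, -7.2, 11.0]
grip_width: 0.0208
finger_force: 41.5
```

```bash
python3 ctl.py 0.018 5
```

```text
t 11.07 p 0.022->0.022 r 0.1195 rms 0.28 n 4 F [ 0.4 -4.5 10.2] c [-0.0362, -0.0369, -0.033, -0.0322, np.float64(-0.0122), np.float64(-0.0092)]
est c -0.0080 v 0.0338  par [ 4.672  2.936 -0.016] res [-0.0002  0.0005 -0.0006  0.      0.0007 -0.0005]
p [0.014 0.008 0.004 0.002 0.001 0.    0.001 0.001 0.002 0.003 0.003 0.003
 0.004 0.004 0.004 0.004 0.004 0.004] 
c [-0.004  0.     0.004  0.007  0.009  0.011  0.013  0.014  0.015  0.016
  0.017  0.017  0.017  0.018  0.018  0.018  0.018  0.018] vmax 0.03 pe 0.005
[[[0, 0.04, 0.0], [0, 0, 0], 1], [[0, 0.03, 0.0], [0, 0, 0], 1], [[0, 0.02, 0.0], [0, 0, 0], 1], [[0, 0.01, 0.0], [0, 0, 0], 1], [[0, 0.0, 0.0], [0, 0, 0], 1]]
```

>>> {"name": "play_rows", "arguments": {"plan": [[[0,0.07,0.0],[0,0,0],1],[[0,0.03,0.0],[0,0,0],1],[[0,0.02,0.0],[0,0,0],1],[[0,0.0,0.0],[0,0,0],1]]}}

```text
clock: 11.58
position: [0.4953, 0.0822, 0.3043]
tool_rot: [-3.14, 0.001, 3.022]
force: [1.8, -4.6, 7.3]
grip_width: 0.0209
finger_force: 41.4
```

```bash
python3 ctl.py 0.018 4
```

```text
t 11.68 p -0.003->-0.003 r 0.1193 rms 0.25 n 4 F [ 1.3 -4.9  8. ] c [-0.033, -0.0322, -0.0122, -0.0092, np.float64(0.0075), np.float64(0.008)]
est c 0.0094 v 0.0201  par [ 4.647  2.964 -0.014] res [-0.0002  0.0003  0.0005 -0.0007 -0.0003  0.0004]
p [-0.002 -0.001 -0.     0.001  0.002  0.003  0.003  0.004  0.004  0.004
  0.004  0.004  0.004  0.004  0.004  0.004  0.004  0.004] 
c [0.012 0.013 0.015 0.015 0.016 0.016 0.017 0.017 0.017 0.017 0.018 0.018
 0.018 0.018 0.018 0.018 0.018 0.018] vmax 0.02 pe 0.004
[[[0, -0.0, 0.0], [0, 0, 0], 1], [[0, -0.01, 0.0], [0, 0, 0], 1], [[0, 0.0, 0.0], [0, 0, 0], 1], [[0, -0.01, 0.0], [0, 0, 0], 1]]
```

Nearly settled.

>>> {"name": "play_rows", "arguments": {"plan": [[[0,-0.01,0.0],[0,0,0],1],[[0,-0.01,0.0],[0,0,0],1],[[0,0.0,0.0],[0,0,0],1],[[0,-0.01,0.0],[0,0,0],1]]}}

```text
clock: 12.18
position: [0.4952, 0.0821, 0.3043]
tool_rot: [-3.141, 0.001, 3.022]
force: [2.3, -1.0, 5.8]
grip_width: 0.0207
finger_force: 41.3
```

```bash
python3 ctl.py 0.018 5
```

```text
t 12.28 p -0.002->-0.002 r 0.1193 rms 0.27 n 4 F [ 2.7 -1.3  6. ] c [-0.0122, -0.0092, 0.0075, 0.008, np.float64(0.0111), np.float64(0.0111)]
est c 0.0106 v -0.0086  par [ 4.64   2.973 -0.018] res [ 0.0006 -0.0005 -0.0003  0.0001  0.0002 -0.0001]
p [0.012 0.023 0.028 0.028 0.027 0.023 0.02  0.016 0.013 0.01  0.008 0.006
 0.005 0.005 0.004 0.004 0.005 0.006] 
c [0.009 0.008 0.007 0.006 0.006 0.007 0.008 0.009 0.01  0.012 0.013 0.014
 0.015 0.016 0.017 0.017 0.018 0.018] vmax 0.01 pe 0.008
[[[0, -0.07, 0.0], [0, 0, 0], 1], [[0, -0.05, 0.0], [0, 0, 0], 1], [[0, -0.02, 0.0], [0, 0, 0], 1], [[0, 0.0, 0.0], [0, 0, 0], 1], [[0, 0.0, 0.0], [0, 0, 0], 1]]
```

>>> {"name": "play_rows", "arguments": {"plan": [[[0,-0.06,0.0],[0,0,0],1],[[0,-0.04,0.0],[0,0,0],1],[[0,-0.02,0.0],[0,0,0],1],[[0,0.0,0.0],[0,0,0],1],[[0,0.0,0.0],[0,0,0],1]]}}

```text
clock: 12.9
position: [0.495, 0.0798, 0.3043]
tool_rot: [3.141, 0.001, 3.023]
force: [3.7, 1.7, 6.2]
grip_width: 0.021
finger_force: 41.2
```

```bash
python3 ctl.py 0.018 5
```

```text
t 13.00 p 0.018->0.018 r 0.1193 rms 0.28 n 4 F [4.  1.9 4.7] c [0.0075, 0.008, 0.0111, 0.0111, np.float64(0.0123), np.float64(0.0124)]
est c 0.0136 v 0.0183  par [ 4.642  2.967 -0.014] res [-0.      0.0001 -0.0001 -0.0004  0.0004]
p [ 0.004 -0.006 -0.011 -0.013 -0.012 -0.01  -0.007 -0.004 -0.001  0.001
  0.003  0.004  0.005  0.006  0.006  0.006  0.006  0.005] 
c [0.016 0.019 0.021 0.023 0.024 0.024 0.024 0.023 0.023 0.022 0.021 0.02
 0.02  0.019 0.019 0.018 0.018 0.018] vmax 0.02 pe 0.004
[[[0, 0.07, 0.0], [0, 0, 0], 1], [[0, 0.04, 0.0], [0, 0, 0], 1], [[0, 0.03, 0.0], [0, 0, 0], 1], [[0, 0.01, 0.0], [0, 0, 0], 1], [[0, -0.01, 0.0], [0, 0, 0], 1]]
```

>>> {"name": "play_rows", "arguments": {"plan": [[[0,0.06,0.0],[0,0,0],1],[[0,0.03,0.0],[0,0,0],1],[[0,0.01,0.0],[0,0,0],1],[[0,0.0,0.0],[0,0,0],1],[[0,0,0.0],[0,0,0],1]]}}

```text
clock: 13.62
position: [0.4951, 0.0813, 0.3043]
tool_rot: [-3.141, 0.001, 3.022]
force: [2.9, -4.2, 5.7]
grip_width: 0.0207
finger_force: 41.4
```

```bash
python3 ctl.py 0.018 5 save
```

```text
t 13.72 p 0.006->0.006 r 0.1193 rms 0.31 n 4 F [ 3.6 -4.7  6.8] c [0.0111, 0.0111, 0.0123, 0.0124, np.float64(0.0226), np.float64(0.023)]
est c 0.0234 v 0.0090  par [ 4.645  2.966 -0.012] res [-0.0003  0.0003 -0.     -0.    ]
p [-0.004 -0.011 -0.014 -0.014 -0.012 -0.009 -0.006 -0.004 -0.001  0.001
  0.002  0.003  0.004  0.005  0.005  0.005  0.004  0.004] 
c [0.025 0.026 0.027 0.027 0.027 0.027 0.026 0.025 0.024 0.023 0.022 0.021
 0.02  0.019 0.019 0.018 0.018 0.018] vmax 0.01 pe 0.002
[[[0, 0.05, 0.0], [0, 0, 0], 1], [[0, 0.03, 0.0], [0, 0, 0], 1], [[0, 0.01, 0.0], [0, 0, 0], 1], [[0, 0.0, 0.0], [0, 0, 0], 1], [[0, -0.01, 0.0], [0, 0, 0], 1]]
```

>>> {"name": "play_rows", "arguments": {"plan": [[[0,0.06,0.0],[0,0,0],1],[[0,0.03,0.0],[0,0,0],1],[[0,0.01,0.0],[0,0,0],1],[[0,0.0,0.0],[0,0,0],1],[[0,-0.01,0.0],[0,0,0],1]]}}

```text
clock: 14.35
position: [0.4954, 0.0832, 0.3043]
tool_rot: [-3.14, 0.0, 3.022]
force: [2.9, -5.4, 8.4]
grip_width: 0.021
finger_force: 41.5
```

```bash
python3 ctl.py 0.018 5
```

```text
t 14.45 p -0.011->-0.011 r 0.1193 rms 0.29 n 4 F [ 1.7 -6.   7.8] c [0.0123, 0.0124, 0.0226, 0.023, np.float64(0.0344), np.float64(0.0344)]
est c 0.0350 v 0.0079  par [ 4.644  2.967 -0.013] res [-0.0002  0.0003 -0.0002  0.0002]
p [-0.018 -0.022 -0.021 -0.019 -0.015 -0.011 -0.007 -0.003 -0.     0.002
  0.004  0.005  0.006  0.006  0.006  0.006  0.006  0.005] 
c [0.036 0.036 0.036 0.035 0.034 0.032 0.031 0.029 0.027 0.025 0.023 0.022
 0.021 0.02  0.019 0.019 0.018 0.018] vmax 0.02 pe 0.002
[[[0, 0.03, 0.0], [0, 0, 0], 1], [[0, 0.02, 0.0], [0, 0, 0], 1], [[0, 0.0, 0.0], [0, 0, 0], 1], [[0, -0.01, 0.0], [0, 0, 0], 1], [[0, -0.02, 0.0], [0, 0, 0], 1]]
```

View pics/t13.7.png

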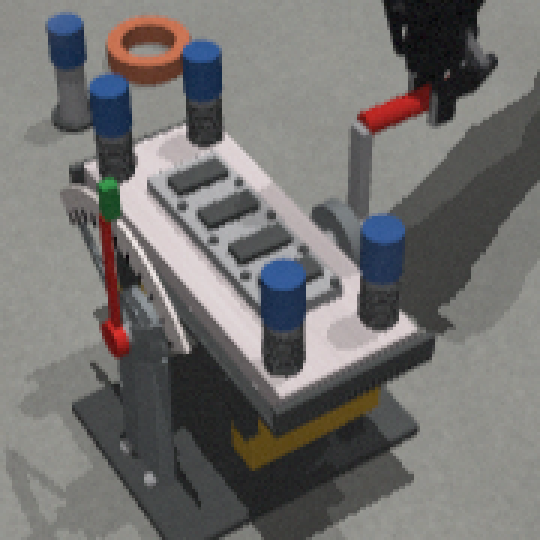

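The pointer tip (crop about (107,216)) touches the green block's lower edge at (109,215), so it is on the mark. I'll keep holding and pull back a little.

>>> {"name": "play_rows", "arguments": {"plan": [[[0,0.06,0.0],[0,0,0],1],[[0,0.03,0.0],[0,0,0],1],[[0,0.0,0.0],[0,0,0],1],[[0,-0.01,0.0],[0,0,0],1]]}}

```text
clock: 14.95
position: [0.4956, 0.0854, 0.304]
tool_rot: [-3.14, 0.0, 3.022]
force: [4.4, -2.3, 2.7]
grip_width: 0.0209
finger_force: 41.3
```

```bash
python3 ctl.py 0.01 5
```

```text
t 15.05 p -0.029->-0.029 r 0.1190 rms 0.30 n 4 F [ 4.7 -3.   2. ] c [0.0226, 0.023, 0.0344, 0.0344, np.float64(0.0316), np.float64(0.0308)]
est c 0.0294 v -0.0268  par [ 4.631  2.977 -0.016] res [ 0.     -0.0002  0.0001  0.0002 -0.0001]
p [-0.007  0.011  0.021  0.026  0.028  0.026  0.024  0.021  0.018  0.015
  0.013  0.011  0.01   0.009  0.008  0.008  0.008  0.009] 
c [0.025 0.021 0.017 0.013 0.01  0.008 0.007 0.007 0.007 0.007 0.008 0.008
 0.009 0.009 0.009 0.01  0.01  0.01 ] vmax 0.04 pe 0.010
[[[0, -0.11, 0.0], [0, 0, 0], 1], [[0, -0.08, 0.0], [0, 0, 0], 1], [[0, -0.05, 0.0], [0, 0, 0], 1], [[0, -0.03, 0.0], [0, 0, 0], 1], [[0, 0.0, 0.0], [0, 0, 0], 1]]
```

>>> {"name": "play_rows", "arguments": {"plan": [[[0,-0.09,0.0],[0,0,0],1],[[0,-0.07,0.0],[0,0,0],1],[[0,-0.04,0.0],[0,0,0],1],[[0,-0.02,0.0],[0,0,0],1],[[0,0.0,0.0],[0,0,0],1]]}}

```text
clock: 15.68
position: [0.4951, 0.0815, 0.3041]
tool_rot: [3.141, 0.001, 3.023]
force: [5.8, 3.3, 0.7]
grip_width: 0.0204
finger_force: 41.0
```

```bash
python3 ctl.py 0.01 5
```

```text
t 15.78 p 0.004->0.004 r 0.1191 rms 0.25 n 4 F [ 5.7  3.6 -0.4] c [0.0344, 0.0344, 0.0316, 0.0308, np.float64(0.0087), np.float64(0.0082)]
est c 0.0066 v -0.0260  par [ 4.628  2.982 -0.017] res [ 0.      0.0001 -0.0003  0.0004 -0.0003]
p [0.022 0.034 0.04  0.04  0.037 0.032 0.027 0.022 0.017 0.014 0.011 0.009
 0.008 0.007 0.007 0.007 0.007 0.008] 
c [ 0.003  0.    -0.002 -0.004 -0.004 -0.004 -0.003 -0.001  0.001  0.002
  0.004  0.006  0.007  0.008  0.009  0.009  0.01   0.01 ] vmax 0.03 pe 0.011
[[[0, -0.09, 0.0], [0, 0, 0], 1], [[0, -0.06, 0.0], [0, 0, 0], 1], [[0, -0.02, 0.0], [0, 0, 0], 1], [[0, 0.0, 0.0], [0, 0, 0], 1], [[0, 0.01, 0.0], [0, 0, 0], 1]]
```

>>> {"name": "play_rows", "arguments": {"plan": [[[0,-0.1,0.0],[0,0,0],1],[[0,-0.05,0.0],[0,0,0],1],[[0,-0.02,0.0],[0,0,0],1],[[0,0.0,0.0],[0,0,0],1],[[0,0.0,0.0],[0,0,0],1]]}}

```text
clock: 16.4
position: [0.4947, 0.0777, 0.3042]
tool_rot: [3.14, 0.001, 3.023]
force: [6.2, 6.1, 1.5]
grip_width: 0.0208
finger_force: 41.0
```

```bash
python3 ctl.py 0.01 5
```

```text
t 16.50 p 0.036->0.036 r 0.1193 rms 0.30 n 4 F [5.6 5.2 1.4] c [0.0316, 0.0308, 0.0087, 0.0082, np.float64(-0.0048), np.float64(-0.0045)]
est c -0.0043 v 0.0054  par [ 4.636  2.974 -0.015] res [ 0.0004 -0.0004  0.0001 -0.0001]
p [0.028 0.02  0.015 0.011 0.009 0.008 0.007 0.007 0.007 0.008 0.008 0.008
 0.009 0.009 0.009 0.009 0.01  0.01 ] 
c [-0.003 -0.002  0.     0.002  0.004  0.005  0.006  0.007  0.008  0.009
  0.009  0.009  0.01   0.01   0.01   0.01   0.01   0.01 ] vmax 0.02 pe 0.010
[[[0, 0.04, 0.0], [0, 0, 0], 1], [[0, 0.03, 0.0], [0, 0, 0], 1], [[0, 0.03, 0.0], [0, 0, 0], 1], [[0, 0.02, 0.0], [0, 0, 0], 1], [[0, 0.01, 0.0], [0, 0, 0], 1]]
```

>>> {"name": "play_rows", "arguments": {"plan": [[[0,0.03,0.0],[0,0,0],1],[[0,0.03,0.0],[0,0,0],1],[[0,0.03,0.0],[0,0,0],1],[[0,0.02,0.0],[0,0,0],1],[[0,0.01,0.0],[0,0,0],1]]}}

```text
clock: 17.12
position: [0.4949, 0.0795, 0.3042]
tool_rot: [-3.142, 0.001, 3.023]
force: [5.0, -0.4, 4.7]
grip_width: 0.0208
finger_force: 41.3
```

```bash
python3 ctl.py 0.01 5 save
```

```text
t 17.23 p 0.020->0.020 r 0.1192 rms 0.26 n 4 F [ 4.9 -1.2  3.5] c [0.0087, 0.0082, -0.0048, -0.0045, np.float64(0.0063), np.float64(0.0081)]
est c 0.0089 v 0.0230  par [ 4.637  2.973 -0.014] res [ 0.     -0.0001  0.0004 -0.0004]
p [ 0.004 -0.008 -0.014 -0.015 -0.013 -0.009 -0.005 -0.001  0.003  0.006
  0.008  0.01   0.011  0.012  0.012  0.012  0.011  0.01 ] 
c [0.012 0.015 0.017 0.019 0.02  0.02  0.019 0.018 0.017 0.016 0.015 0.013
 0.012 0.012 0.011 0.011 0.01  0.01 ] vmax 0.03 pe 0.008
[[[0, 0.08, 0.0], [0, 0, 0], 1], [[0, 0.06, 0.0], [0, 0, 0], 1], [[0, 0.02, 0.0], [0, 0, 0], 1], [[0, 0.01, 0.0], [0, 0, 0], 1], [[0, -0.01, 0.0], [0, 0, 0], 1]]
```

>>> {"name": "play_rows", "arguments": {"plan": [[[0,0.1,0.0],[0,0,0],1],[[0,0.06,0.0],[0,0,0],1],[[0,0.02,0.0],[0,0,0],1],[[0,0.0,0.0],[0,0,0],1],[[0,0.0,0.0],[0,0,0],1]]}}

```text
clock: 17.85
position: [0.4953, 0.0832, 0.3042]
tool_rot: [-3.14, 0.0, 3.022]
force: [4.1, -4.9, 6.2]
grip_width: 0.0209
finger_force: 41.5
```

```bash
sed -i 's/abs(V)-.45/abs(V)-.3/' ctl.py; python3 ctl.py -0.30 4
```

```text
t 17.95 p -0.010->-0.010 r 0.1192 rms 0.27 n 4 F [ 3.5 -4.7  6.1] c [-0.0048, -0.0045, 0.0063, 0.0081, np.float64(0.0175), np.float64(0.0178)]
est c 0.0174 v -0.0056  par [ 4.636  2.974 -0.015] res [ 0.0004 -0.0004  0.0003 -0.0002]
p [-0.027 -0.038 -0.044 -0.044 -0.04  -0.031 -0.02  -0.005  0.012  0.032
  0.052  0.075  0.098  0.122  0.147  0.172  0.196  0.215] 
c [ 0.016  0.014  0.009  0.003 -0.006 -0.018 -0.031 -0.047 -0.065 -0.084
 -0.104 -0.125 -0.146 -0.166 -0.186 -0.203 -0.218 -0.23 ] vmax 0.17 pe 0.176
[[[0, 0.08, 0.0], [0, 0, 0], 1], [[0, 0.05, 0.0], [0, 0, 0], 1], [[0, 0.03, 0.0], [0, 0, 0], 1], [[0, 0.0, 0.0], [0, 0, 0], 1]]
```

>>> {"name": "play_rows", "arguments": {"plan": [[[0,0.1,0.0],[0,0,0],1],[[0,0.06,0.0],[0,0,0],1],[[0,0.03,0.0],[0,0,0],1],[[0,0.0,0.0],[0,0,0],1]]}}

```text
clock: 18.45
position: [0.4958, 0.0875, 0.3042]
tool_rot: [-3.14, 0.0, 3.022]
force: [1.4, -7.0, 8.2]
grip_width: 0.0205
finger_force: 41.5
```

```bash
python3 ctl.py -0.30 4
```

```text
t 18.55 p -0.047->-0.047 r 0.1194 rms 0.28 n 4 F [ 3.3 -7.4  8.3] c [0.0063, 0.0081, 0.0175, 0.0178, np.float64(0.0014), np.float64(-0.0017)]
est c -0.0058 v -0.0816  par [ 4.634  2.976 -0.016] res [ 0.      0.0002 -0.0003  0.0002 -0.0002]
p [-0.036 -0.024 -0.011  0.002  0.015  0.029  0.043  0.059  0.076  0.096
  0.116  0.128  0.134  0.135  0.14   0.142  0.144  0.144] 
c [-0.017 -0.032 -0.048 -0.067 -0.088 -0.11  -0.134 -0.16  -0.187 -0.215
 -0.245 -0.275 -0.306 -0.302 -0.297 -0.294 -0.292 -0.292] vmax 0.25 pe 0.176
[[[0, -0.05, 0.0], [0, 0, 0], 1], [[0, -0.06, 0.0], [0, 0, 0], 1], [[0, -0.06, 0.0], [0, 0, 0], 1], [[0, -0.06, -0.01], [0, 0, 0], 1]]
```

>>> {"name": "play_rows", "arguments": {"plan": [[[0,-0.05,0.0],[0,0,0],1],[[0,-0.06,0.0],[0,0,0],1],[[0,-0.06,0.0],[0,0,0],1],[[0,-0.08,0.0],[0,0,0],1]]}}

```text
clock: 19.05
position: [0.4953, 0.0829, 0.3044]
tool_rot: [3.141, 0.001, 3.023]
force: [3.6, 2.1, 6.4]
grip_width: 0.0208
finger_force: 41.3
```

```bash
python3 ctl.py -0.30 4
```

```text
t 19.15 p -0.008->-0.007 r 0.1194 rms 0.29 n 4 F [ 3.9 -0.4  6.2] c [0.0175, 0.0178, 0.0014, -0.0017, np.float64(-0.064), np.float64(-0.0707)]
est c -0.0791 v -0.1620  par [ 4.627  2.971 -0.012] res [ 0.0003 -0.0004  0.0002 -0.0001  0.0005 -0.0005]
p [0.019 0.042 0.061 0.075 0.086 0.094 0.101 0.114 0.13  0.13  0.133 0.135
 0.136 0.137 0.137 0.137 0.137 0.137] 
c [-0.101 -0.124 -0.149 -0.175 -0.201 -0.229 -0.258 -0.288 -0.316 -0.302
 -0.296 -0.292 -0.29  -0.289 -0.289 -0.291 -0.294 -0.296] vmax 0.25 pe 0.173
[[[0, -0.13, 0.0], [0, 0, 0], 1], [[0, -0.11, 0.0], [0, 0, 0], 1], [[0, -0.09, 0.01], [0, 0, 0], 1], [[0, -0.07, 0.0], [0, 0, 0], 1]]
```

>>> {"name": "play_rows", "arguments": {"plan": [[[0,-0.15,0.0],[0,0,0],1],[[0,-0.13,0.0],[0,0,0],1],[[0,-0.11,0.01],[0,0,0],1],[[0,-0.08,0.0],[0,0,0],1]]}}

```text
clock: 19.65
position: [0.494, 0.072, 0.3042]
tool_rot: [3.14, 0.001, 3.023]
force: [4.9, 7.4, 3.2]
grip_width: 0.0205
finger_force: 41.0
```

```bash
python3 ctl.py -0.30 4
```

```text
t 19.75 p 0.084->0.085 r 0.1196 rms 0.22 n 4 F [4.5 3.9 5.8] c [0.0014, -0.0017, -0.064, -0.0707, np.float64(-0.1707), np.float64(-0.1814)]
est c -0.1911 v -0.2007  par [ 4.605  2.98  -0.01 ] res [ 0.0001 -0.0002  0.0006 -0.0003 -0.0004  0.0003]
p [0.115 0.136 0.147 0.149 0.145 0.142 0.141 0.139 0.136 0.136 0.135 0.134
 0.133 0.133 0.132 0.132 0.132 0.132] 
c [-0.216 -0.242 -0.267 -0.287 -0.283 -0.284 -0.285 -0.286 -0.289 -0.293
 -0.296 -0.296 -0.297 -0.298 -0.298 -0.298 -0.299 -0.299] vmax 0.20 pe 0.167
[[[0, -0.14, 0.01], [0, 0, 0], 1], [[0, -0.1, 0.02], [0, 0, 0], 1], [[0, -0.05, 0.0], [0, 0, 0], 1], [[0, -0.02, 0.01], [0, 0, 0], 1]]
```

>>> {"name": "play_rows", "arguments": {"plan": [[[0,-0.14,0.01],[0,0,0],1],[[0,-0.1,0.02],[0,0,0],1],[[0,-0.03,0.0],[0,0,0],1],[[0,0.04,0.0],[0,0,0],1],[[0,0.05,0.0],[0,0,0],1]]}}

```text
clock: 20.38
position: [0.4933, 0.0664, 0.3036]
tool_rot: [3.141, 0.001, 3.023]
force: [1.9, -2.2, 12.0]
grip_width: 0.0205
finger_force: 41.7
```

```bash
python3 ctl.py path 14 -0.24
```

```text
t 20.48 p 0.131->0.130 r 0.1196 rms 0.22 n 4 F [ 0.7 -0.2 11.5] c [-0.064, -0.0707, -0.1707, -0.1814, np.float64(-0.2752), np.float64(-0.2776)]
est c -0.2829 v -0.0839  par [ 4.395  3.13  -0.005] res [-0.     -0.0008  0.0009  0.0011 -0.0011]
[[[0, 0.03, 0.0], [0, 0, 0], 1], [[0, 0.07, -0.01], [0, 0, 0], 1], [[0, 0.11, -0.01], [0, 0, 0], 1], [[0, 0.14, -0.01], [0, 0, 0], 1], [[0, 0.17, -0.01], [0, 0, 0], 1], [[0, 0.18, 0.0], [0, 0, 0], 1], [[0, 0.19, 0.01], [0, 0, 0], 1], [[0, 0.18, 0.01], [0, 0, 0], 1], [[0, 0.18, 0.02], [0, 0, 0], 1], [[0, 0.17, 0.03], [0, 0, 0], 1], [[0, 0.14, 0.02], [0, 0, 0], 1], [[0, 0.11, 0.02], [0, 0, 0], 1], [[0, 0.07, 0.02], [0, 0, 0], 1], [[0, 0.02, 0.01], [0, 0, 0], 1]]
```

>>> {"name": "play_rows", "arguments": {"plan": [[[0,0.03,0.0],[0,0,0],1],[[0,0.05,-0.01],[0,0,0],1],[[0,0.08,-0.01],[0,0,0],1],[[0,0.11,-0.01],[0,0,0],1],[[0,0.14,-0.01],[0,0,0],1],[[0,0.15,0.0],[0,0,0],1],[[0,0.15,0.0],[0,0,0],1],[[0,0.15,0.01],[0,0,0],1],[[0,0.15,0.01],[0,0,0],1],[[0,0.15,0.02],[0,0,0],1]]}}

```text
clock: 21.72
position: [0.4963, 0.0944, 0.3031]
tool_rot: [-3.14, -0.0, 3.022]
force: [0.6, -2.8, 9.3]
grip_width: 0.0207
finger_force: 42.1
```

```bash
python3 ctl.py path 8 -0.24
```

```text
t 21.82 p -0.106->-0.111 r 0.1188 rms 0.25 n 4 F [ 2.6 -2.1  5.1] c [-0.1707, -0.1814, -0.2752, -0.2776, np.float64(-0.5176), np.float64(-0.5243)]
est c -0.5481 v -0.1847  par [ 4.061  3.12  -0.008] res [-0.0005  0.0081 -0.0076]
[[[0, 0.03, 0.0], [0, 0, 0], 1], [[0, 0.07, 0.01], [0, 0, 0], 1], [[0, 0.09, 0.02], [0, 0, 0], 1], [[0, 0.12, 0.01], [0, 0, 0], 1], [[0, 0.11, 0.03], [0, 0, 0], 1], [[0, 0.1, 0.02], [0, 0, 0], 1], [[0, 0.06, 0.01], [0, 0, 0], 1], [[0, 0.03, 0.01], [0, 0, 0], 1]]
```

>>> {"name": "play_rows", "arguments": {"plan": [[[0,0.03,0.0],[0,0,0],1],[[0,0.07,0.01],[0,0,0],1],[[0,0.09,0.01],[0,0,0],1],[[0,0.12,0.01],[0,0,0],1],[[0,0.11,0.02],[0,0,0],1],[[0,0.1,0.02],[0,0,0],1],[[0,0.06,0.01],[0,0,0],1],[[0,0.03,0.01],[0,0,0],1],[[0,0,0],[0,0,0],1],[[0,0,0],[0,0,0],1],[[0,0,0],[0,0,0],1],[[0,0,0],[0,0,0],1]]}}

```text
clock: 23.32
position: [0.498, 0.1098, 0.3007]
tool_rot: [-3.14, -0.001, 3.022]
force: [0.8, -3.3, 5.2]
grip_width: 0.0207
finger_force: 41.5
```

```bash
python3 ctl.py path 8 -0.24; python3 -c "
from h import *
toolerr([.4996,.1085,.301])"
```

```text
t 23.43 p -0.237->-0.238 r 0.1190 rms 0.27 n 4 F [ 0.  -3.9  5. ] c [-0.2752, -0.2776, -0.5176, -0.5243, np.float64(-0.6465), np.float64(-0.6464)]
est c -0.6503 v -0.1083  par [ 4.624  2.975 -0.013] res [ 0. -0.]
[[[0, 0.0, 0.0], [0, 0, 0], 1], [[0, 0.0, 0.0], [0, 0, 0], 1], [[0, 0.0, 0.0], [0, 0, 0], 1], [[0, 0.01, 0.0], [0, 0, 0], 1], [[0, 0.0, 0.0], [0, 0, 0], 1], [[0, 0.0, 0.0], [0, 0, 0], 1], [[0, 0.0, 0.0], [0, 0, 0], 1], [[0, 0.0, 0.0], [0, 0, 0], 1]]
23.425 pos [0.498  0.1098 0.3007] rot [-3.140e+00 -1.000e-03  3.022e+00] units [-0.07  -0.044 -0.012] F [ 0.  -3.9  5. ] w 0.0207 ff 41.5
```

Parked as at the start and at rest. Next: release, let the fingers open, then rise slowly.

>>> {"name": "play_rows", "arguments": {"plan": [[[0,0,0],[0,0,0],-1],[[0,0,0],[0,0,0],-1],[[0,0,0],[0,0,0],-1],[[0,0,0],[0,0,0],-1],[[0,0,0],[0,0,0],-1],[[0,0,0],[0,0,0],-1],[[0,0,-0.3],[0,0,0],-1],[[0,0,-0.6],[0,0,0],-1],[[0,0,-0.8],[0,0,0],-1],[[0,0,-0.8],[0,0,0],-1],[[0,0,-0.8],[0,0,0],-1],[[0,0,-0.8],[0,0,0],-1],[[0,0,-0.5],[0,0,0],-1],[[0,0,0],[0,0,0],-1],[[0,0,0],[0,0,0],-1]]}}

```text
clock: 25.3
position: [0.4981, 0.1105, 0.4153]
tool_rot: [-3.141, -0.001, 3.023]
force: [-0.7, -0.3, 0.2]
grip_width: 0.0853
finger_force: 0.0
```

```bash
python3 - <<'E'
from h import *
from workcell import grab_frame
toolerr([.4996,.1085,.301])
for i in range(2):
    f=grab_frame("scene"); print(cradle_c(f))
cv2.imwrite("pics/end.png",f["pixels"][120:360,130:430,::-1].repeat(2,0).repeat(2,1))
E
```

```text
25.3 pos [0.4981 0.1105 0.4153] rot [-3.141e+00 -1.000e-03  3.023e+00] units [-0.068 -0.071  4.571] F [-0.7 -0.3  0.2] w 0.0853 ff 0.0
(np.float64(-0.646473191011397), np.float64(0.2606613370366983), np.int64(4))
(np.float64(-0.6465470024678086), np.float64(0.2536265857188789), np.int64(4))
```

View pics/end.png

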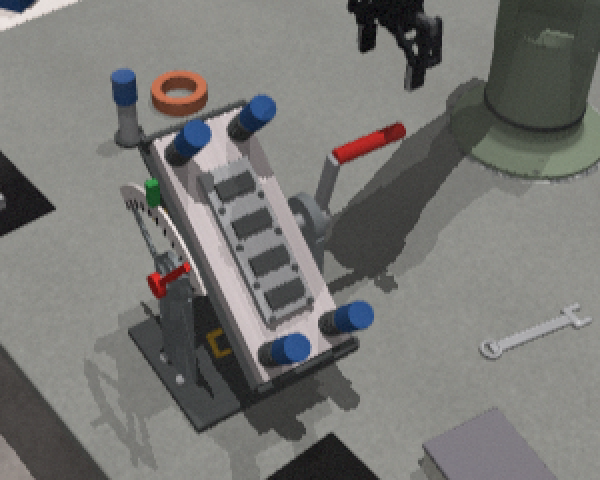

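The gripper is clear of the red handle (crop about (370,143)), the cradle is at rest on its parked side and the bystanders have not moved.

```bash
python3 -c "
from workcell import bot
print(bot.job_done())"
```

```text
the job is handed in; nothing more can be done
None
```

The cradle stood on the mark, measured within the 0.1 rad allowance, for about 10 s. I then laid it gently back on its parked side, let go of the handle, and handed the job in at about 25 s; no verdict came back.

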